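Hang the utensil hanger on the kitchen rail

ROBOT

A 7-joint arm with a two-finger parallel gripper is mounted at the origin on the work surface. World frame = base frame: x ahead of the robot, y to its left, z up, the work surface at z = 0. Lengths are in m, angles in rad, forces in N, time in s.
With the tool pointing down it reaches from about 0.4 to 0.85 m from the base axis. Payload 4.5 kg.
Tool frame: the origin (TCP) lies on the centre line of the jaws, within the pads' length; the fingertips stand r.tips_ahead ahead of it and the grasp point (between the pads) is the TCP (r.tips_ahead is the distance from the TCP to the fingertips, in m); z points along the fingers, y is the direction in which the jaws open and shut (so a half turn about z gives the same grasp; the last joint's range is limited). The gripper opens to 88 mm and grips with 3 to 60 N. Pads are 18 mm wide; open, the fingers measure 123 mm over their backs; the gripper's body (75 mm by 187 mm) begins 45 mm behind the grasp point.
Start: joints at [-1.103, 0.689, -0.195, 1.565, 0.157, 0.902, -0.215], TCP at [0.263, 0.567, 0.258] pointing down, gripper open.
Joint ranges: [-3.01, 3.01], [-0.46, 2.08], [-1.47, 1.51], [0.13, 2.56], [-1, 4.14], [0.04, 2.09], [-2.66, 2.66]. Speed limits (rad/s): [2.57, 2.57, 3.14, 3.14, 3.14, 3.14, 3.14].

INTERFACE

Orientations are given as a unit quaternion [x, y, z, w].
In Python, from plant import r gives the robot as it stands.
- The arm moves only by the shell command python3 -m inch 'ROWS' [FORCE]. ROWS is JSON, a list of rows, each a list of 5 numbers: the shift along the world's x, y, z in units of 25 mm (1.0 is 25 mm), then the turn about the world's z in units of 6 degrees (1.0 is 6 degrees), then the finger opening in mm, from 0 to 88.1. A call has 1 to 5 rows; each row shifts and turns the commanded pose from where the row before left it; what a row does not reach is not made up. A row lasts 1/10 s, in which the tool goes at most 50 mm and 8.59 degrees, less where a joint would pass 70% of its speed; a pose out of reach is approached as far as the arm can. A call is refused whole if a number of a shift passes 1 or a number of a turn 1, either way. A call with a gripper value outside its range is refused whole. The fingers move at their own pace and stop on an object; FORCE is the grip in N (left out, the last holds). Time passes only in rows, so rows that do not move let the fingers close. It gives the time, the measured TCP pose, the force and the opening at its end, in the units of the state.
- r.get_state(): the state, without advancing time (a new reading comes with each control period).
- r.snapshot(name): name is "scene" or "side" or "wrist"; returns a dict with "pixels" (400x640x3 uint8, red, green, blue), "range_z" (400x640 float32, m along the optical axis (not along the pixel's ray), 0 where there is no reading), "K" (3x3 intrinsics, pixels), "k1" (the pictures are not rectified: a ray, as slopes to the right and down, at radius r is drawn at 1 + k1 r^2 times it, then the intrinsics apply), "position" and "attitude" of the camera in the world. Camera axes: x right, y up, looking along -z (the intrinsics and any distortion apply to the point x, -y, -z); pixel columns grow to the right and rows downward; lengths in m; the calibration is good to about 2 mm. A picture is of the moment at which its call begins.
- r.finish_job(): hands the job in, once; it reports no verdict.
The state is a dict: "clock": time; "q": joint angles; "qd": joint speeds; "joint_torque": joint torques, N m; "tool_pos": TCP position; "eef_rot": TCP orientation; "contact_force": force on the tool from outside, world axes, zero at the start; "moment": the same for the moment, N m; "opening": opening from 0.0 (shut) to 1.0 (fully open).
Only numpy, scipy, OpenCV 4.12 (cv2) and the standard library are available. Lean on these libraries where they do the work, as an engineer would, in place of code of your own. Each camera call takes 0.05 s, during which the arm holds its last target. There are 200 camera calls.

TASK

Lift the steel hook-over hanger out of the black tray and lean it on the sloping recipe stand, foot on the lip and hook facing up, and let go of it there. Then take it afresh by its top and hook it over the horizontal rail, at least 80 mm to one side of the upright pointer on the rail's base; slide it along the rail, without lifting it off, until it is centred over the pointer (within about 10 mm), and let go. Do not disturb the other kitchen things.

Things in the scene. Friction and masses are not known exactly. Their poses are not given: they have to be found in the camera images.
- hanger: Loose steel hanger, 200 mm long, 0.2-0.4 kg, lying flat in the tray at first, hook up. Own x runs to its top end, y across, z from its flat face to the hook side. Origin: on the flat face (z=0), centre of its body. Body plate x -50..50, 60 wide, 8 thick; neck strip x 50..150, 26 wide, 8 thick. Ledge x -50..-38 stands to z 38; three pegs at x -22 to z 47. Centre of mass about x 0, z 17 (mm).
- hook_mouth (a point): Point inside the hanger's hook where the rail's axis lies when hung: hanger frame (83, 0, 19) mm, same axes. The hook is 26 mm wide: a roof-shaped crown, outer ridge x = 101 mm, inner ridge (91, 0, 19) with inner faces falling 35 degrees to both sides, seats the rail; its far side ends in a lip, z 36 to 44 mm, x 58 to 82 mm. Mouth 28 mm wide (z 8 to 36 mm), open to the hanger's -x.
- top_tab (a point): Middle of the hanger's top tab, the part of the neck above the hook's crown (x 103 to 150 mm, 26 mm wide, 8 mm thick), the grip for hanging: hanger frame (127, 0, 4) mm. Axes as the hanger.
- tray: Fixed black tray, 235 x 190 x 22 mm, walls and floor 5 mm; origin at the centre of its underside, x along its length. The hanger lies in it with its top roughly away from the robot.
- stand: Fixed wooden recipe stand on a base 130 x 120 x 10 mm; origin at the centre of its underside; front faces its own -x. Its flat panel, 120 mm wide (y) and 100 mm long, rises at 45 degrees from the lip towards +x and up, reaching x = +26 mm, z = 97 mm.
- stand_seat (a point): Middle of the inner corner between the stand's panel and its lip (where the lower edge of a leaning thing rests): stand frame (-45, 0, 26) mm. The lip, 10 mm thick, rises 20 mm at right angles to the panel. Axes as the stand.
- rail: Fixed rail stand: steel bar 14 mm in diameter, 450 mm long along its own y, axis at z = 220 mm, x = 0; posts at y = +-222 mm reach 228 mm; base 60 x 470 x 12 mm. Origin: on the counter, midway. A ladle (y = -182 mm) and a turner (y = +182 mm), 50 mm wide, hang fixed at the ends, rising to z = 234 mm; the bar is free from y = -150 to +150 mm.
- mark: The pointer: fixed upright steel plate, 56 mm deep (x), 6 mm thick (y), 26 mm tall, on a 24 mm wide foot on the rail's base, off centre at varying places. Origin: centre of its underside, 12 mm above the counter. Axes as the rail.
- spatula: Bystander, to be left alone: spatula with a black handle, 190 mm long, 30 mm wide, loose in the tray beside the hanger; origin under its middle.
- jar: Bystander, to be left alone: glass jar, 60 mm across, 80 mm tall, between tray and stand; origin at the centre of its underside.
- mug: Bystander, to be left alone: white mug, 80 mm across, 90 mm tall; origin at the centre of its underside.
- can: Bystander, to be left alone: steel can, 70 mm across, 100 mm tall; origin at the centre of its underside.
- bowl: Bystander, to be left alone: white bowl, 130 mm across, 55 mm tall; origin at the centre of its underside.
- cup: Bystander, to be left alone: black cup, 72 mm across, 85 mm tall; origin at the centre of its underside.
Things that resemble listed ones, but are neither listed nor needed, are in the scene too. Leave any orange or yellow look-alike of the hanger alone.

How it is judged:
By the outcome, as a careful person would: the job done as asked, in the order asked, and still so for the second after the job is handed in, with the robot touching nothing.
It also fails if it takes over 67 s, if anything falls off the work surface, if the arm or the gripper's body presses on something with over 40 N, if the wrist force passes 120 N, or if a joint passes its speed limit or range.

## Working session

There is one attempt and no reset: what is moved stays moved. The work goes in short steps, Python scripts to look and compute and a shell command to move; the robot and the scene stay as the last step left them, time stands still between calls to the robot, and variables do not carry over. Pictures are saved under pics/ and viewed, about 8 in all and at most 12, crops included, and the job is handed in when it is done.

```bash
ls; mkdir -p pics
cat > h.py <<'E'
import numpy as np, cv2, sys
from scipy.spatial.transform import Rotation as R
from plant import r
def snap(n):
    s=r.snapshot(n); s['R']=R.from_quat(s['attitude']).as_matrix() if np.size(s['attitude'])==4 else np.array(s['attitude']); s['p']=np.array(s['position']); return s
def ray(s,u,v):
    K=s['K']; d=np.array([(u-K[0][2])/K[0][0],(v-K[1][2])/K[1][1]]); x=d.copy()
    for _ in range(20): x=d/(1+s['k1']*(x@x))
    return s['R']@np.array([x[0],-x[1],-1.])   # depth 1 along axis
def onplane(s,u,v,z):
    d=ray(s,u,v); return s['p']+d*(z-s['p'][2])/d[2]
def pt(s,u,v): return s['p']+ray(s,u,v)*float(s['range_z'][int(v),int(u)])
def cloud(s):
    K=np.array(s['K']); vv,uu=np.mgrid[0:400,0:640]
    dx=(uu-K[0,2])/K[0,0]; dy=(vv-K[1,2])/K[1,1]; x,y=dx,dy
    for _ in range(20):
        f=1+s['k1']*(x*x+y*y); x,y=dx/f,dy/f
    c=np.stack([x,-y,-np.ones_like(x)],-1)*s['range_z'][...,None]
    return c@s['R'].T+s['p']
def proj(s,P):
    c=s['R'].T@(np.array(P)-s['p']); x=c[0]/-c[2];y=-c[1]/-c[2]; f=1+s['k1']*(x*x+y*y); K=s['K']
    return K[0][0]*x*f+K[0][2],K[1][1]*y*f+K[1][2]
def save(s,n,crop=None,k=1):
    im=s['pixels'][...,::-1]
    if crop: u0,v0,u1,v1=crop; im=im[v0:v1,u0:u1]
    cv2.imwrite('pics/'+n,cv2.resize(im,None,fx=k,fy=k,interpolation=cv2.INTER_CUBIC))
E
python3 - <<'E'
from h import *
import pickle
print(r.tips_ahead, r.get_state())
for n in ['scene','side','wrist']:
    s=snap(n); pickle.dump(s,open(n+'.pkl','wb')); save(s,n+'0.png'); print(n,s['p'],s['R'][:,2],s['K'],s['k1'])
a=cv2.imread('pics/scene0.png');b=cv2.imread('pics/side0.png');
E
```

```text
pics
0.019 {'clock': 0.0, 'q': array([-1.10321045,  0.69000672, -0.19452514,  1.56634272,  0.15732192,
        0.90245718, -0.21511355]), 'qd': array([-0.0021427 , -0.00092549, -0.00060971,  0.0012085 ,  0.00031194,
       -0.00186436, -0.00032734]), 'joint_torque': array([ 4.91746014e-04, -5.27564156e+01, -1.26620583e+00, -1.53433979e+01,
       -5.24853403e-02,  6.46597429e-03,  1.71063621e-04]), 'tool_pos': array([0.26248587, 0.5665615 , 0.25689643]), 'eef_rot': array([ 2.15150952e-01,  9.76580381e-01, -9.00341446e-04, -1.29851789e-04]), 'contact_force': array([ 0.99732359,  0.42118763, -0.66074984]), 'moment': array([-0.0083123 ,  0.02696334,  0.04675238]), 'opening': 0.9982094737297529}
scene [1.04070605 0.27728667 1.04219627] [0.48640272 0.24815413 0.83775409] [[438.67286736   0.         320.97397836]
 [  0.         438.67286736 199.50411981]
 [  0.           0.           1.        ]] -0.08014035770069582
side [0.33593631 1.05705452 1.3012519 ] [-0.07581223  0.64730551  0.75845111] [[492.09596424   0.         316.18421139]
 [  0.         492.09596424 206.06665741]
 [  0.           0.           1.        ]] -0.14370714232019532
wrist [0.19069471 0.59967009 0.38353675] [-0.27913355  0.13132947  0.95122922] [[331.84678635   0.         317.14634307]
 [  0.         331.84678635 195.94754136]
 [  0.           0.           1.        ]] -0.03633802618350946
```

View pics/scene0.png

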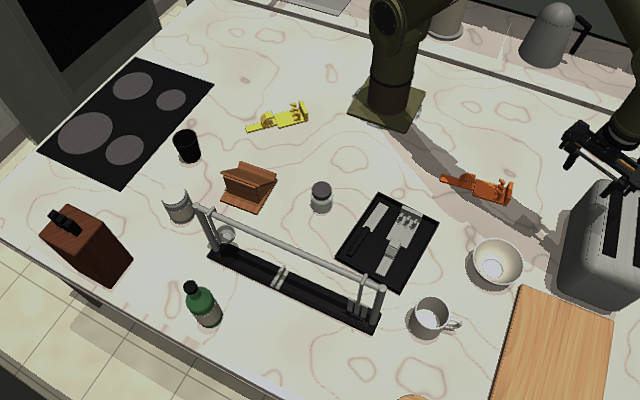

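View pics/side0.png

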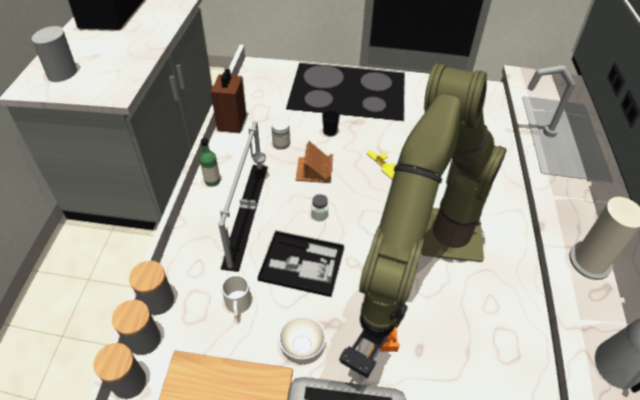

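Run:
```python
from h import *
import pickle
s=pickle.load(open('scene.pkl','rb')); C=cloud(s)
a=s['pixels'][...,::-1]
A=cv2.resize(a[180:305,325:450],(600,600),interpolation=cv2.INTER_CUBIC)
cv2.imwrite('pics/tray.png',A)
B=cv2.resize(a[150:350,155:395],(800,666),interpolation=cv2.INTER_CUBIC)[:600]
cv2.imwrite('pics/rail.png',B)
print('counter',C[150,330],C[370,300])
for n,(u,v) in dict(stand=(248,187),jar=(321,190),mug=(430,310),bowl=(498,255),cup=(188,145),can=(178,200),traymid=(388,240)).items(): print(n,C[v,u].round(3))
# rail points: z in .2-.235
P=C.reshape(-1,3); U=np.stack(np.meshgrid(range(640),range(400)),-1).reshape(-1,2)
roi=(U[:,0]>185)&(U[:,0]<395)&(U[:,1]>190)&(U[:,1]<340)
m=roi&(P[:,2]>.219)&(P[:,2]<.232)
Q=P[m]; c=Q.mean(0); w,v=np.linalg.eigh(np.cov((Q-c)[:,:2].T)); d=v[:,1]; t=(Q-c)[:,:2]@d
print('rail',len(Q),c,d,t.min(),t.max(), ((Q-c)[:,:2]@v[:,0]).std())
e=[c[:2]+d*q for q in (t.min(),t.max())];print(e)
# base
m=roi&(P[:,2]>.006)&(P[:,2]<.02)&(s['pixels'].reshape(-1,3).max(1)<70)
if m.sum()>50: print('base',cv2.minAreaRect(P[m][:,:2].astype(np.float32)),m.sum())
# hanger: bright pixels in tray
T=(U[:,0]>340)&(U[:,0]<440)&(U[:,1]>190)&(U[:,1]<295)
m=T&(s['pixels'].reshape(-1,3).max(1)<70)&(P[:,2]<.03)&(P[:,2]>-.01)
print('tray',cv2.minAreaRect(P[m][:,:2].astype(np.float32)))
```

```text
counter [ 0.26581182 -0.08430295  0.00627427] [0.87420523 0.13107812 0.00099401]
stand [ 0.53  -0.203  0.076]
jar [ 0.455 -0.021  0.08 ]
mug [0.613 0.351 0.009]
bowl [0.399 0.464 0.016]
cup [ 0.485 -0.432  0.086]
can [ 0.657 -0.335  0.101]
traymid [0.479 0.188 0.011]
rail 1430 [0.70324884 0.02662067 0.22586982] [-6.97102232e-05  9.99999998e-01] -0.24334573218034403 0.2174644973451387 0.004315799082370268
[array([ 0.70326581, -0.21672506]), array([0.70323369, 0.24408517])]
base ((0.6341195106506348, -0.031783074140548706), (0.39755696058273315, 0.5713933110237122), 23.79776382446289) 5035
tray ((0.480615496635437, 0.18777546286582947), (0.18988263607025146, 0.23852042853832245), 83.91763305664062)
```

View pics/tray.png

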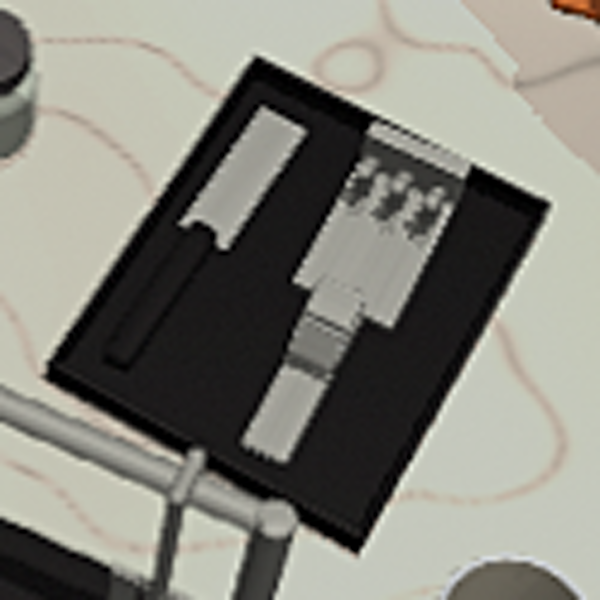

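View pics/rail.png

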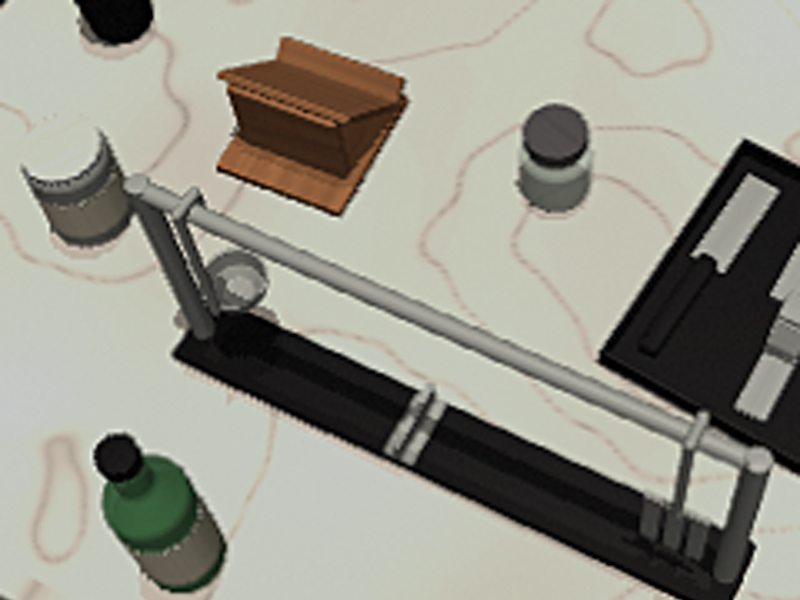

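```bash
cat > m.py <<'E'
from h import *
import pickle
s=pickle.load(open('scene.pkl','rb')); C=cloud(s); px=s['pixels'].astype(int)
V,U=np.mgrid[0:400,0:640]
# pointer
m=(U>260)&(U<300)&(V>255)&(V<295)&(C[...,2]>.028)&(C[...,2]<.05)&(abs(C[...,0]-.703)<.04)
Q=C[m]; print('ptr',m.sum(),Q.min(0),Q.max(0),np.median(Q,0))
# rail
m=(U>185)&(U<395)&(V>190)&(V<340)&(C[...,2]>.224)&(C[...,2]<.2275)
Q=C[m];l=np.polyfit(Q[:,1],Q[:,0],1); print('rail x=a*y+b',l,'y',Q[:,1].min(),Q[:,1].max(),Q[:,2].mean())
m=(U>185)&(U<395)&(V>190)&(V<340)&(C[...,2]>.229)&(C[...,2]<.24)
Q=C[m]; 
for k in (Q[:,1]<0,Q[:,1]>0):
  if k.sum(): print('tools',Q[k].mean(0),Q[k][:,1].min(),Q[k][:,1].max())
# stand
br=(px[...,0]>1.35*px[...,2])&(px[...,0]>50)&(U>215)&(U<282)&(V>155)&(V<220)
Q=C[br]; print('stand',br.sum(),Q.min(0),Q.max(0))
t=Q[Q[:,2]>.092]; print('top edge',t.mean(0),t[:,1].min(),t[:,1].max(),np.polyfit(t[:,1],t[:,0],1))
b=Q[(Q[:,2]<.014)&(Q[:,0]>.53)]; print('base',cv2.minAreaRect(b[:,:2].astype(np.float32)))
for n,u,v,z in [('tabend',376,275,.013),('tabend2',385.5,276.5,.013),('tab1',382.7,258,.013),('tab2',393,262,.013),('ledgeA',402,206,.043),('ledgeB',422,215,.043),('bodyL',386.3,239.5,.013),('bodyR',406.5,248,.013)]:
  print(n,onplane(s,u,v,z).round(4), C[int(v),int(u)].round(3))
E
python3 m.py
```

```text
ptr 78 [ 0.67257448 -0.01974213  0.02837285] [ 0.73042916 -0.01187559  0.04349355] [ 0.70155523 -0.01444851  0.03769741]
rail x=a*y+b [-2.29001806e-05  7.02302069e-01] y -0.21487917444527643 0.24408500747315912 0.22596339049658554
tools [ 0.70311572 -0.15306237  0.23114869] -0.21506772505053695 -0.002404928884964408
tools [0.70288141 0.15953385 0.23097187] 0.0045100722955676575 0.23898934839958258
stand 1846 [ 0.43380597 -0.29921617 -0.00252414] [1.04070605 0.27728667 1.04219627]
top edge [ 0.55282225 -0.20314034  0.14555206] -0.2900099072204123 0.2772866701403698 [0.9358283  0.74292673]
base ((0.5480456352233887, -0.23108184337615967), (0.0343332514166832, 0.12690086662769318), 0.7563742995262146)
tabend [0.5866 0.1978 0.013 ] [0.583 0.197 0.004]
tabend2 [0.58   0.2209 0.013 ] [0.575 0.219 0.004]
tab1 [0.5353 0.1953 0.013 ] [0.536 0.194 0.012]
tab2 [0.5343 0.2234 0.013 ] [0.53  0.223 0.003]
ledgeA [0.3841 0.187  0.043 ] [0.387 0.188 0.048]
ledgeB [0.3874 0.2451 0.043 ] [0.387 0.245 0.042]
bodyL [0.4811 0.1837 0.013 ] [0.479 0.182 0.011]
bodyR [0.4814 0.2407 0.013 ] [0.483 0.24  0.014]
```

```bash
python3 -m inch '[[0.8,-0.95,0,1,60],[0.8,-0.95,0,1,60],[0.8,-0.95,0,1,60],[0.8,-0.95,0,0.8,60],[0.8,-0.95,0,0,60]]' && python3 -m inch '[[0.8,-0.95,0,0,60],[0.8,-0.95,0,0,60],[0.8,-0.95,0,0,60],[0.8,-0.95,0,0,60],[0.8,-0.95,0,0,60]]' && python3 -m inch '[[0.8,-0.95,-0.5,0,60],[0.8,-0.95,-0.5,0,60],[0.8,-0.95,-0.5,0,60],[0.8,-0.95,-0.5,0,60],[0.7,-1,-0.5,0,60]]' && python3 -m inch '[[0,0,0,0,60],[0,0,0,0,60]]'
python3 - <<'E'
from h import *
import pickle
s=snap('wrist'); pickle.dump(s,open('w1.pkl','wb')); save(s,'w1.png')
E
```

```text
clock: 0.65
tool_pos: [0.3634, 0.4471, 0.2574]
eef_rot: [0.017, 1.0, -0.0, -0.0]
contact_force: [0.1, -0.1, -0.0]
opening: 0.68
clock: 1.15
tool_pos: [0.4633, 0.3284, 0.2575]
eef_rot: [0.018, 1.0, -0.0, -0.0]
contact_force: [-0.1, 0.6, -0.6]
opening: 0.682
clock: 1.65
tool_pos: [0.561, 0.2086, 0.1945]
eef_rot: [0.018, 1.0, 0.0, -0.0]
contact_force: [-0.5, -0.2, 0.5]
opening: 0.682
clock: 1.85
tool_pos: [0.56, 0.2091, 0.1947]
eef_rot: [0.019, 1.0, -0.0, -0.001]
contact_force: [0.3, 0.3, -0.5]
opening: 0.678
```

View pics/w1.png

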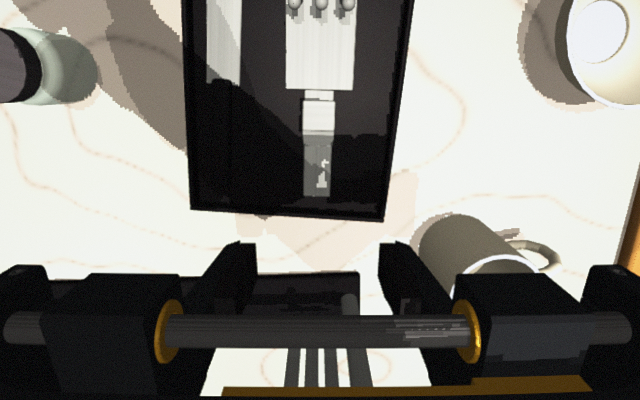

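Run:
```python
from h import *
import pickle
s=pickle.load(open('w1.pkl','rb'))
for u,v in [(303,196),(331,196),(303,145),(333,140),(286,88),(354,90)]: print(u,v,onplane(s,u,v,.013).round(4),pt(s,u,v).round(4))
print(onplane(s,289,5,.013+.03),onplane(s,352,5,.043))
```

```text
303 196 [0.5799 0.1936 0.013 ] [0.5827 0.1931 0.0044]
331 196 [0.5809 0.2209 0.013 ] [0.5837 0.2212 0.0044]
303 145 [0.5301 0.1961 0.013 ] [0.5314 0.1957 0.0044]
333 140 [0.5265 0.2241 0.013 ] [0.5225 0.223  0.0396]
286 88 [0.4788 0.1836 0.013 ] [0.4788 0.1835 0.0123]
354 90 [0.4827 0.2438 0.013 ] [0.4828 0.2448 0.0039]
[0.41925311 0.19228102 0.043     ] [0.42101408 0.23958664 0.043     ]
```

```bash
python3 -m inch '[[0,0,-1,0,60],[0,0,-1,0,60],[0,0,-1,0,60],[0,0,-1,0,60],[0,0,-1,0,60]]' && python3 -m inch '[[-0.05,0,-1,0,60],[0,0,-0.75,0,60],[0,0,0,0,60]]' && python3 -m inch '[[0,0,0,0,20],[0,0,0,0,20],[0,0,0,0,20],[0,0,0,0,20],[0,0,0,0,20]]' 14
```

```text
clock: 2.4
tool_pos: [0.5596, 0.2121, 0.0701]
eef_rot: [0.017, 1.0, 0.001, 0.0]
contact_force: [-0.0, -0.0, -0.6]
opening: 0.68
clock: 2.7
tool_pos: [0.5582, 0.212, 0.0259]
eef_rot: [0.016, 1.0, 0.001, -0.0]
contact_force: [0.9, -0.1, 0.2]
opening: 0.681
clock: 3.2
tool_pos: [0.559, 0.2097, 0.0268]
eef_rot: [0.018, 1.0, 0.0, 0.0]
contact_force: [0.1, -0.5, 1.8]
opening: 0.291
```

```bash
python3 -m inch '[[-0.06,0,0.46,0,20],[-0.06,0,0.46,0,20],[-0.12,0,0.92,0,20],[-0.36,0.01,0.86,0,20],[-0.36,0.01,0.86,0,20]]' && python3 -m inch '[[-0.56,0.02,0.73,0,20],[-0.56,0.02,0.73,0,20],[-0.73,0.03,0.56,0,20],[-0.73,0.03,0.56,0,20],[0,0,0,0,20]]'
python3 - <<'E'
from h import *
import pickle
s=snap('scene'); pickle.dump(s,open('s2.pkl','wb')); save(s,'s2.png',(300,100,500,300),3)
E
```

```text
clock: 3.7
tool_pos: [0.5345, 0.21, 0.1172]
eef_rot: [0.018, 1.0, 0.0, 0.0]
contact_force: [-0.6, 0.8, -0.8]
opening: 0.291
clock: 4.2
tool_pos: [0.4732, 0.2135, 0.1846]
eef_rot: [0.018, 1.0, 0.002, 0.005]
contact_force: [5.9, -1.8, 7.2]
opening: 0.288
```

View pics/s2.png

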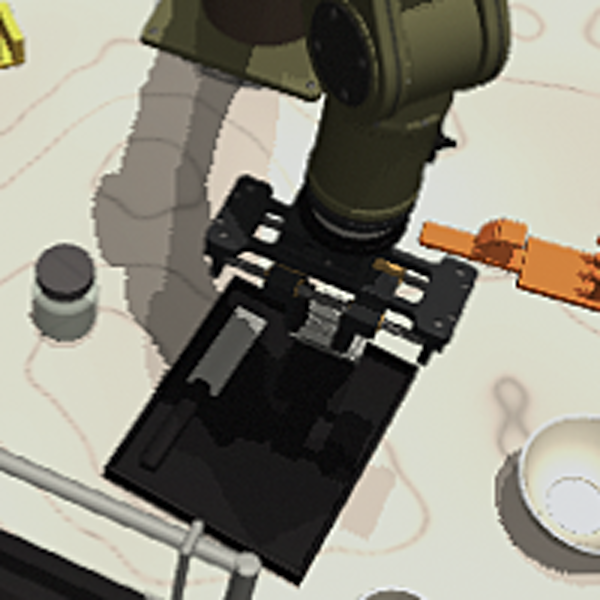

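```bash
python3 -m inch '[[0,0,0.5,0,20],[0,0,1,0,20],[0,0,1,0,20],[0,0,1,0,20],[0,0,1,0,20]]' && python3 -m inch '[[0,0,1,0,20],[0,0,0,0,20],[0,0,0,0,20],[0,0,0,0,20]]'
python3 - <<'E'
from h import *
import pickle
s=snap('scene'); pickle.dump(s,open('s3.pkl','wb')); C=cloud(s); px=s['pixels'].astype(int)
V,U=np.mgrid[0:400,0:640]
m=(C[...,2]>.05)&(C[...,2]<.26)&(abs(C[...,0]-.45)<.16)&(abs(C[...,1]-.21)<.045)
Q=C[m];print(m.sum())
for z in np.arange(.05,.3,.02):
  k=abs(Q[:,2]-z)<.01
  if k.sum()>3: print(round(z,3),k.sum(),Q[k].min(0).round(3),Q[k].max(0).round(3))
print(r.get_state()['contact_force'],r.get_state()['moment'],r.get_state()['tool_pos'])
E
```

```text
clock: 4.75
tool_pos: [0.4695, 0.2121, 0.2942]
eef_rot: [0.018, 1.0, -0.0, -0.0]
contact_force: [0.0, 0.1, -2.4]
opening: 0.291
clock: 5.15
tool_pos: [0.4694, 0.2119, 0.3165]
eef_rot: [0.018, 1.0, -0.001, -0.001]
contact_force: [0.8, -0.7, -2.6]
opening: 0.289
810
0.13 121 [0.448 0.178 0.121] [0.488 0.239 0.14 ]
0.15 118 [0.482 0.178 0.14 ] [0.488 0.238 0.16 ]
0.17 123 [0.481 0.178 0.16 ] [0.488 0.238 0.18 ]
0.19 130 [0.478 0.178 0.18 ] [0.487 0.238 0.2  ]
0.21 165 [0.475 0.178 0.2  ] [0.486 0.238 0.22 ]
0.23 81 [0.443 0.186 0.22 ] [0.485 0.236 0.24 ]
0.25 70 [0.443 0.195 0.241] [0.485 0.222 0.26 ]
[-0.35301472 -0.47146648 -3.07503212] [ 0.04146966 -0.10594741 -0.00719667] [0.46948547 0.21201387 0.31631132]
```

```bash
python3 -m inch '[[0,-0.3,0,0.5,20],[0,-0.7,0,0,20],[0,-1,0,0,20],[0,-1,0,0,20],[0,-1,0,0,20]]' && python3 -m inch '[[0,-1,0,0,20],[0,-1,0,0,20],[0,-1,0,0,20],[0,-1,0,0,20],[0,-1,0,0,20]]' && python3 -m inch '[[0,-1,0,0,20],[0,-1,0,0,20],[0,-1,0,0,20],[0,-1,0,0,20],[0,-1,0,0,20]]' && python3 -m inch '[[0,-1,0,0,20],[0,-1,0,0,20],[0,-0.55,0,0,20],[0,0,0,0,20],[0,0,0,0,20]]'
cat > chk.py <<'E'
from h import *
import pickle
s=snap('scene'); pickle.dump(s,open('s4.pkl','wb')); C=cloud(s); px=s['pixels'].astype(int)
st=r.get_state(); T=st['tool_pos']; print(T,st['contact_force'])
V,U=np.mgrid[0:400,0:640]
gray=(px.max(-1)-px.min(-1)<25)
m=gray&(C[...,2]>.03)&(C[...,2]<T[2]-.03)&(abs(C[...,0]-T[0])<.16)&(abs(C[...,1]-T[1])<.045)
Q=C[m];print(m.sum())
for z in np.arange(.03,.3,.02):
  k=abs(Q[:,2]-z)<.01
  if k.sum()>3: print(round(z,3),k.sum(),Q[k].min(0).round(3),Q[k].max(0).round(3))
w=snap('wrist'); pickle.dump(w,open('w4.pkl','wb'))
a=s['pixels'][100:260,180:340,::-1]; a=cv2.resize(a,(400,400),interpolation=cv2.INTER_CUBIC)
b=cv2.resize(w['pixels'][...,::-1],(400,250)); o=np.zeros((400,800,3),np.uint8); o[:,:400]=a;o[:250,400:]=b
cv2.imwrite('pics/'+sys.argv[1],o)
E
python3 chk.py c4.png
```

```text
clock: 5.7
tool_pos: [0.4697, 0.1115, 0.3164]
eef_rot: [-0.009, 1.0, -0.0, -0.001]
contact_force: [-0.1, -0.3, -2.0]
opening: 0.291
clock: 6.2
tool_pos: [0.4697, -0.0134, 0.3165]
eef_rot: [-0.008, 1.0, 0.0, -0.001]
contact_force: [0.4, 0.1, -1.0]
opening: 0.294
clock: 6.7
tool_pos: [0.4697, -0.1383, 0.3164]
eef_rot: [-0.008, 1.0, 0.0, -0.001]
contact_force: [0.2, 0.1, -2.1]
opening: 0.289
clock: 7.2
tool_pos: [0.4703, -0.1998, 0.317]
eef_rot: [-0.009, 1.0, 0.001, -0.0]
contact_force: [-0.0, 0.5, -2.3]
opening: 0.291
[ 0.47052529 -0.19931764  0.31723865] [-1.22848696  0.23493488 -1.8061757 ]
943
0.03 8 [ 0.431 -0.212  0.032] [ 0.443 -0.172  0.039]
0.07 20 [ 0.489 -0.239  0.064] [ 0.503 -0.17   0.076]
0.13 138 [ 0.447 -0.23   0.12 ] [ 0.49  -0.168  0.14 ]
0.15 130 [ 0.442 -0.23   0.14 ] [ 0.49  -0.169  0.16 ]
0.17 115 [ 0.444 -0.23   0.16 ] [ 0.49 -0.17  0.18]
0.19 104 [ 0.477 -0.232  0.181] [ 0.489 -0.171  0.2  ]
0.21 128 [ 0.476 -0.23   0.201] [ 0.488 -0.17   0.22 ]
0.23 91 [ 0.445 -0.231  0.22 ] [ 0.487 -0.171  0.24 ]
0.25 86 [ 0.443 -0.215  0.24 ] [ 0.486 -0.188  0.26 ]
0.27 94 [ 0.449 -0.216  0.26 ] [ 0.485 -0.188  0.28 ]
0.29 23 [ 0.476 -0.216  0.28 ] [ 0.484 -0.189  0.287]
```

View pics/c4.png

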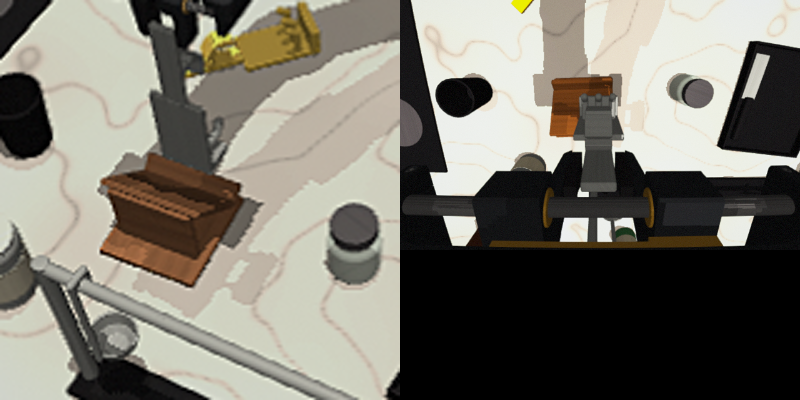

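Run:
```python
from h import *
import pickle
for f in ['s4.pkl','w4.pkl']:
  s=pickle.load(open(f,'rb'));C=cloud(s);px=s['pixels'].astype(int)
  br=(px[...,0]>1.35*px[...,2])&(px[...,0]>50)&(abs(C[...,0]-.5)<.1)&(abs(C[...,1]+.231)<.08)&(C[...,2]>.0)
  Q=C[br]; d=Q[:,2]-Q[:,0]; p=(Q[:,2]>.045)&(Q[:,2]<.09)&(abs(d+.429)<.012)
  print(f,br.sum(),p.sum(),np.median(d[p]),Q[p].min(0),Q[p].max(0))
  t=Q[Q[:,2]>.092]; print('top',len(t),t.mean(0),t.min(0),t.max(0))
  l=Q[(Q[:,0]<.45)&(Q[:,2]>.025)]; print('lip',len(l),l.min(0),l.max(0)); 
  b=Q[(Q[:,2]<.013)&(Q[:,0]>.53)]
  if len(b)>9: print('base',np.percentile(b[:,0],98),b[:,1].min(),b[:,1].max())
```

```text
s4.pkl 1920 156 -0.42671945659429483 [ 0.47238444 -0.28999814  0.04522774] [ 0.53006807 -0.16952003  0.08999213]
top 294 [ 0.49912396 -0.20319     0.27490774] [ 0.44012748 -0.28889363  0.09207006] [ 0.53342224 -0.15609181  0.58794849]
lip 216 [ 0.43552114 -0.29478997  0.02557911] [ 0.44993622 -0.1565099   0.38475308]
base 0.5645756656764992 -0.29240519924216424 -0.1673959119225521
w4.pkl 11084 2053 -0.43067441614764873 [ 0.47352308 -0.28989583  0.04503893] [ 0.52324274 -0.2346983   0.08994883]
top 5882 [ 0.45545364 -0.19789166  0.37016394] [ 0.44026008 -0.28726062  0.09200993] [ 0.53180139 -0.156572    0.395138  ]
lip 2128 [ 0.43263353 -0.2923304   0.02557425] [ 0.44999419 -0.17149242  0.395138  ]
```

```bash
python3 -m inch '[[0,-0.6,-0.4,0,20],[0,-0.6,-0.8,0,20],[0,0,-1,0,20],[0,0,0,0,20]]' && python3 -m inch '[[0.75,0,-0.23,0,20],[0.75,0,-0.23,0,20],[0.75,0,-0.23,0,20],[0.75,0,-0.23,0,20],[0,0,0,0,20]]' && python3 -m inch '[[0.67,0,-0.47,0,20],[0.67,0,-0.47,0,20],[0.67,0,-0.47,0,20],[0,0,0,0,20]]' && python3 -m inch '[[-0.42,0,-0.4,0,20],[-0.42,0,-0.4,0,20],[-0.35,0,-0.3,0,20],[0,0,0,0,20],[0,0,0,0,20]]'
python3 chk.py c5.png
```

```text
clock: 7.7
tool_pos: [0.4681, -0.2313, 0.2594]
eef_rot: [-0.008, 1.0, 0.001, -0.003]
contact_force: [-1.7, 0.1, -1.1]
opening: 0.293
clock: 8.2
tool_pos: [0.5474, -0.2303, 0.2395]
eef_rot: [-0.009, 1.0, 0.0, 0.001]
contact_force: [0.6, -0.0, -0.8]
opening: 0.29
clock: 8.6
tool_pos: [0.5958, -0.2306, 0.2035]
eef_rot: [-0.009, 1.0, 0.0, -0.001]
contact_force: [-1.1, 0.3, 0.1]
opening: 0.289
clock: 9.1
tool_pos: [0.5689, -0.2308, 0.1799]
eef_rot: [-0.009, 1.0, -0.0, 0.005]
contact_force: [5.5, 0.4, 4.8]
opening: 0.288
[ 0.56906683 -0.23082881  0.17982989] [5.34990897 1.74627145 4.3942693 ]
477
0.03 22 [ 0.447 -0.232  0.03 ] [ 0.711 -0.2    0.04 ]
0.05 124 [ 0.428 -0.236  0.04 ] [ 0.711 -0.198  0.06 ]
0.07 106 [ 0.431 -0.232  0.06 ] [ 0.712 -0.199  0.08 ]
0.09 88 [ 0.447 -0.22   0.08 ] [ 0.711 -0.186  0.1  ]
0.11 66 [ 0.51  -0.222  0.1  ] [ 0.712 -0.186  0.119]
0.13 54 [ 0.53  -0.227  0.12 ] [ 0.712 -0.199  0.14 ]
0.15 17 [ 0.543 -0.219  0.141] [ 0.711 -0.201  0.149]
```

View pics/c5.png

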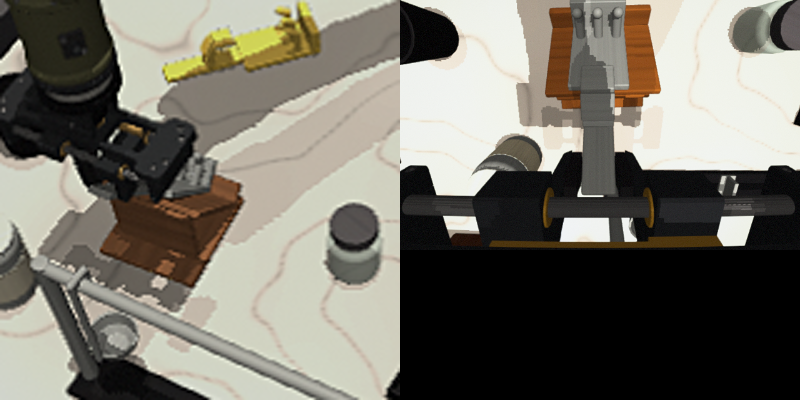

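```bash
python3 -m inch '[[0,0,0,0,45],[0,0,0,0,45],[0,0,0,0,45],[0,0,0,0,45],[0,0,0.6,0,45]]' && python3 -m inch '[[0,0,1,0,60],[0,0,1,0,60],[0,0,1,0,60],[0,0,0,0,60],[0,0,0,0,60]]'
cat > tilt.py <<'E'
from h import *
import pickle
w=snap('wrist'); pickle.dump(w,open('w6.pkl','wb')); save(w,'w6.png')
C=cloud(w);px=w['pixels'].astype(int)
g=(px.max(-1)-px.min(-1)<25)&(abs(C[...,1]+.231)<.032)&(C[...,0]>.42)&(C[...,0]<.62)&(C[...,2]>.035)&(C[...,2]<.19)
Q=C[g]; # hanger frame at ideal pose
o=np.array([.455,-.230,.026]); q=Q-o
xh=(q[:,0]+q[:,2])*.7071-.05; zh=(q[:,2]-q[:,0])*.7071
for a in range(-50,160,10):
  k=abs(xh-a/1e3)<.005
  if k.sum()>5: print(a,k.sum(),'z',np.percentile(zh[k],[3,50,97]).round(4),'y',np.percentile(Q[k][:,1],[2,98]).round(4))
k=(xh>.11)&(zh<.03); print('tab end xh',np.percentile(xh[k],[50,99]), 'tab centroid',Q[k].mean(0))
E
python3 tilt.py
```

```text
clock: 9.7
tool_pos: [0.564, -0.2309, 0.1899]
eef_rot: [-0.008, 1.0, 0.001, -0.003]
contact_force: [-0.6, 1.0, -0.7]
opening: 0.515
clock: 10.2
tool_pos: [0.5656, -0.2312, 0.2666]
eef_rot: [-0.008, 1.0, -0.0, -0.0]
contact_force: [-0.5, 0.0, -0.5]
opening: 0.68
-50 170 z [0.0363 0.0378 0.039 ] y [-0.2615 -0.2068]
-40 1414 z [0.0079 0.0311 0.0385] y [-0.2622 -0.2059]
-30 203 z [0.0065 0.0078 0.0092] y [-0.2624 -0.2047]
-20 988 z [0.0067 0.0159 0.0408] y [-0.2591 -0.2069]
-10 787 z [0.0064 0.0085 0.0465] y [-0.2607 -0.2059]
0 487 z [0.0061 0.0076 0.0091] y [-0.261  -0.2047]
10 515 z [0.0062 0.0076 0.0091] y [-0.2605 -0.2048]
20 542 z [0.006  0.0075 0.0091] y [-0.2608 -0.2043]
30 329 z [0.0056 0.0076 0.0091] y [-0.2611 -0.203 ]
40 285 z [0.0058 0.0077 0.0093] y [-0.2606 -0.2032]
50 281 z [0.0013 0.0065 0.0089] y [-0.2609 -0.203 ]
60 209 z [0.0422 0.0434 0.0446] y [-0.2447 -0.2197]
70 366 z [0.0422 0.0435 0.0446] y [-0.245  -0.2199]
80 470 z [0.039  0.043  0.0444] y [-0.2448 -0.2199]
90 878 z [0.0082 0.0331 0.041 ] y [-0.244  -0.2189]
100 663 z [0.0067 0.0089 0.0271] y [-0.243  -0.2183]
110 357 z [0.0066 0.0078 0.009 ] y [-0.2425 -0.2183]
120 390 z [0.0065 0.0078 0.0089] y [-0.2422 -0.2176]
130 401 z [0.0065 0.0078 0.009 ] y [-0.2419 -0.2178]
140 423 z [0.0064 0.0078 0.009 ] y [-0.2416 -0.2172]
150 318 z [0.0016 0.0073 0.0088] y [-0.2415 -0.2172]
tab end xh [0.13230887 0.14989935] tab centroid [ 0.57817848 -0.22975953  0.15984259]
```

View pics/w6.png

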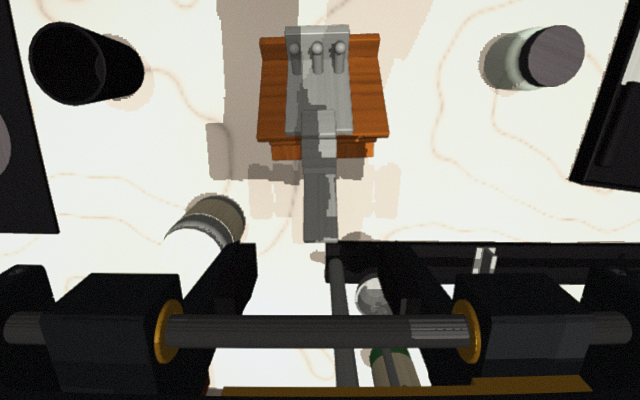

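```bash
python3 -m inch '[[0.47,0.05,-0.5,0,60],[0,0,-1,0,60],[0,0,-1,0,60],[0,0,-1,0,60],[0,0,-0.68,0,60]]' && python3 -m inch '[[0,0,0,0,20],[0,0,0,0,20],[0,0,0,0,20],[0,0,0,0,20],[0,0,0,0,20]]' 12
```

```text
clock: 10.75
tool_pos: [0.5766, -0.229, 0.1582]
eef_rot: [-0.009, 1.0, 0.001, -0.002]
contact_force: [0.7, -0.7, 0.2]
opening: 0.681
clock: 11.25
tool_pos: [0.5783, -0.2299, 0.1631]
eef_rot: [-0.008, 1.0, -0.0, 0.001]
contact_force: [0.8, -0.3, 0.3]
opening: 0.295
```

```bash
python3 -m inch '[[-0.3,0,0.4,0,20],[-0.7,0,0.9,0,20],[-0.7,0,0.9,0,20],[-0.7,0,0.9,0,20],[-0.7,0,0.9,0,20]]' && python3 -m inch '[[-0.7,0,0.9,0,20],[-0.7,0,0.9,0,20],[0,0,1,0,20],[0,0,0,0,20],[0,0,0,0,20]]'
python3 chk.py c7.png
```

```text
clock: 11.75
tool_pos: [0.4986, -0.2298, 0.2636]
eef_rot: [-0.008, 1.0, -0.0, -0.0]
contact_force: [0.4, -0.1, -1.6]
opening: 0.294
clock: 12.25
tool_pos: [0.4648, -0.2299, 0.3325]
eef_rot: [-0.008, 1.0, -0.0, 0.0]
contact_force: [0.5, 0.2, -2.3]
opening: 0.289
[ 0.46445814 -0.22967463  0.33157015] [-0.61571965  0.24720204 -2.16360488]
850
0.03 13 [ 0.429 -0.268  0.031] [ 0.438 -0.187  0.04 ]
0.05 12 [ 0.438 -0.241  0.042] [ 0.484 -0.205  0.06 ]
0.07 12 [ 0.487 -0.272  0.06 ] [ 0.5   -0.192  0.072]
0.15 83 [ 0.418 -0.262  0.145] [ 0.46  -0.202  0.16 ]
0.17 125 [ 0.422 -0.262  0.16 ] [ 0.461 -0.202  0.18 ]
0.19 129 [ 0.416 -0.262  0.18 ] [ 0.462 -0.201  0.2  ]
0.21 101 [ 0.453 -0.264  0.2  ] [ 0.463 -0.201  0.219]
0.23 97 [ 0.452 -0.263  0.22 ] [ 0.464 -0.202  0.24 ]
0.25 108 [ 0.417 -0.261  0.24 ] [ 0.465 -0.202  0.26 ]
0.27 82 [ 0.422 -0.245  0.26 ] [ 0.467 -0.218  0.28 ]
0.29 84 [ 0.422 -0.244  0.28 ] [ 0.468 -0.218  0.3  ]
```

```bash
python3 -c "
from plant import r; print(r.get_state()['q'])"
python3 -m inch '[[0.2,0.1,0,-0.5,20],[0.2,0.42,0,-1,20],[0.2,0.42,0,-1,20],[0.2,0.42,0,-1,20],[0.2,0.42,0,-1,20]]' 25 && python3 -m inch '[[0.2,0.42,0,-1,20],[0.2,0.42,0,-1,20],[0.2,0.42,0,-1,20],[0.2,0.42,0,-1,20],[0.2,0.42,0,-1,20]]' && python3 -c "
from plant import r; print(r.get_state()['q'])"
```

```text
[ 0.6299742   0.47529694 -0.40220896  1.77685673  0.22392628  0.93694469
  1.72141829]
clock: 12.85
tool_pos: [0.4898, -0.1846, 0.3307]
eef_rot: [0.227, 0.974, 0.0, -0.002]
contact_force: [0.2, 0.1, -2.1]
opening: 0.289
clock: 13.35
tool_pos: [0.5148, -0.1321, 0.3306]
eef_rot: [0.472, 0.882, -0.001, -0.001]
contact_force: [0.2, 0.0, -2.0]
opening: 0.287
[ 0.2440972   0.47571002 -0.12457023  1.74895299  0.07130935  0.92439771
  0.67882552]
```

```bash
python3 -m inch '[[0.2,0.42,0,-1,20],[0.2,0.42,0,-1,20],[0.2,0.42,0,-1,20],[0.2,0.42,0,-1,20],[0.2,0.42,0,-1,20]]' && python3 -m inch '[[0.2,0.42,0,-1,20],[0.2,0.42,0,-1,20],[0.2,0.42,0,-1,20],[0.2,0.42,0,-1,20],[0.2,0.42,0,-1,20]]' && python3 -m inch '[[0.2,0.42,0,-1,20],[0.2,0.42,0,-1,20],[0.2,0.42,0,-1,20],[0.2,0.42,0,-1,20],[0.2,0.42,0,-1,20]]' && python3 -m inch '[[0.2,0.42,0,-1,20],[0.2,0.42,0,-1,20],[0.2,0.42,0,-1,20],[0.2,0.42,0,-1,20],[0.2,0.42,0,-1,20]]' && python3 -m inch '[[0.2,0.42,0,-0.6,20],[0,0,0,0,20],[0,0,0,0,20]]'
cat > chk2.py <<'E'
from h import *
import pickle
s=snap('scene'); pickle.dump(s,open('s8.pkl','wb')); C=cloud(s); px=s['pixels'].astype(int)
st=r.get_state(); T=st['tool_pos']; print(T,st['contact_force'],st['q'][6])
g=(px.max(-1)-px.min(-1)<25)&(C[...,2]>.045)&(C[...,2]<T[2]-.02)&(abs(C[...,0]-T[0])<.09)&(abs(C[...,1]-T[1])<.045)
Q=C[g]
for z in np.arange(.05,.35,.02):
  k=abs(Q[:,2]-z)<.01
  if k.sum()>3: print(round(z,3),k.sum(),np.percentile(Q[k],[0,2],axis=0).round(3)[0],np.percentile(Q[k],50,axis=0).round(3),Q[k].max(0).round(3))
save(s,sys.argv[1],(200,100,420,340),2.4)
E
python3 chk2.py c8.png
```

```text
clock: 13.85
tool_pos: [0.5397, -0.0796, 0.3306]
eef_rot: [0.684, 0.73, -0.001, -0.001]
contact_force: [0.2, -0.3, -1.8]
opening: 0.291
clock: 14.35
tool_pos: [0.5646, -0.0271, 0.3305]
eef_rot: [0.849, 0.528, -0.002, -0.001]
contact_force: [0.4, 0.1, -2.6]
opening: 0.287
clock: 14.85
tool_pos: [0.5896, 0.0255, 0.3304]
eef_rot: [0.957, 0.29, -0.002, -0.0]
contact_force: [0.5, 0.1, -2.5]
opening: 0.293
clock: 15.35
tool_pos: [0.6145, 0.078, 0.3302]
eef_rot: [0.999, 0.033, -0.002, 0.001]
contact_force: [0.6, -0.1, -2.0]
opening: 0.291
clock: 15.65
tool_pos: [0.6194, 0.0876, 0.3308]
eef_rot: [1.0, 0.004, -0.001, 0.001]
contact_force: [-0.4, 0.4, -1.7]
opening: 0.291
[0.61951545 0.08695436 0.33127602] [-0.13053657 -0.14949776 -2.53494352] -1.4706182744802667
0.15 222 [0.63  0.053 0.146] [0.654 0.089 0.157] [0.664 0.114 0.16 ]
0.17 224 [0.625 0.054 0.16 ] [0.64  0.087 0.177] [0.667 0.114 0.18 ]
0.19 161 [0.626 0.054 0.18 ] [0.632 0.089 0.187] [0.67  0.114 0.2  ]
0.21 73 [0.625 0.054 0.2  ] [0.63  0.1   0.212] [0.709 0.13  0.22 ]
0.23 356 [0.624 0.042 0.22 ] [0.702 0.093 0.226] [0.709 0.132 0.24 ]
0.25 76 [0.62  0.054 0.241] [0.628 0.097 0.245] [0.665 0.114 0.26 ]
0.27 100 [0.62  0.072 0.26 ] [0.663 0.087 0.272] [0.665 0.097 0.28 ]
0.29 270 [0.622 0.071 0.28 ] [0.644 0.086 0.29 ] [0.663 0.098 0.3  ]
0.31 38 [0.624 0.071 0.3  ] [0.625 0.085 0.306] [0.627 0.099 0.311]
```

View pics/c8.png

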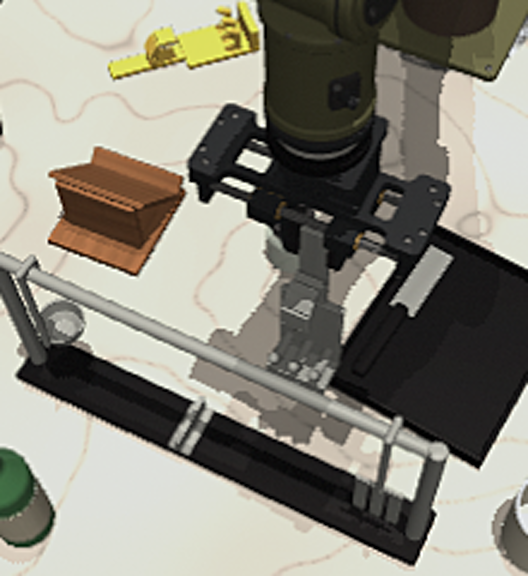

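```bash
python3 -m inch '[[0.5,0,0,0,20],[0.6,0,0,0,20],[0.6,0,0,0,20],[0.5,0,0,0,20],[0.2,0,0,0,20]]' && python3 -m inch '[[0,0,-0.5,0,20],[0,0,-0.5,0,20],[0,0,-0.4,0,20],[0,0,-0.4,0,20],[0,0,0,0,20]]' && python3 -m inch '[[0,0,-0.1,0,20],[0,0,-0.1,0,20],[0,0,0,0,20]]'
python3 chk2.py c9.png
```

```text
clock: 16.2
tool_pos: [0.6808, 0.0863, 0.3318]
eef_rot: [1.0, 0.003, -0.0, 0.0]
contact_force: [-0.5, 0.4, -1.9]
opening: 0.294
clock: 16.7
tool_pos: [0.6788, 0.0879, 0.2851]
eef_rot: [1.0, 0.003, -0.002, 0.0]
contact_force: [-0.1, -0.6, -2.5]
opening: 0.287
clock: 17.0
tool_pos: [0.6802, 0.0876, 0.2823]
eef_rot: [1.0, 0.003, 0.0, 0.0]
contact_force: [-0.4, 0.4, -2.9]
opening: 0.289
[0.68027026 0.08766668 0.28243875] [ 0.00458324  0.46180759 -2.36094443] -1.4575136449148873
0.09 6 [0.692 0.057 0.096] [0.722 0.089 0.098] [0.723 0.114 0.099]
0.11 232 [0.686 0.057 0.1  ] [0.711 0.091 0.109] [0.725 0.115 0.12 ]
0.13 233 [0.688 0.058 0.12 ] [0.705 0.088 0.13 ] [0.731 0.114 0.14 ]
0.15 69 [0.687 0.064 0.14 ] [0.692 0.098 0.148] [0.729 0.115 0.16 ]
0.17 40 [0.687 0.084 0.16 ] [0.691 0.1   0.167] [0.692 0.114 0.175]
0.19 7 [0.68  0.097 0.193] [0.682 0.107 0.195] [0.685 0.113 0.2  ]
0.21 56 [0.682 0.044 0.201] [0.723 0.091 0.215] [0.725 0.13  0.22 ]
0.23 348 [0.682 0.043 0.22 ] [0.706 0.092 0.227] [0.725 0.132 0.24 ]
0.25 172 [0.682 0.071 0.24 ] [0.694 0.085 0.243] [0.713 0.098 0.259]
0.27 11 [0.686 0.074 0.26 ] [0.687 0.088 0.262] [0.688 0.102 0.262]
```

```bash
python3 -m inch '[[0,0,-0.15,0,20],[0,0,0,0,20]]' && python3 -m inch '[[0,0,-0.1,0,20],[0,0,0,0,20]]' && python3 -m inch '[[0,0,-0.08,0,20],[0,0,0,0,20]]'
```

```text
clock: 17.25
tool_pos: [0.6799, 0.0877, 0.2781]
eef_rot: [1.0, 0.003, -0.0, 0.0]
contact_force: [-0.1, 0.4, -2.2]
opening: 0.293
clock: 17.45
tool_pos: [0.68, 0.0877, 0.2756]
eef_rot: [1.0, 0.003, -0.0, 0.0]
contact_force: [-0.1, -0.4, -2.4]
opening: 0.291
clock: 17.65
tool_pos: [0.6805, 0.0876, 0.274]
eef_rot: [1.0, 0.003, 0.0, 0.0]
contact_force: [1.5, -1.1, -1.0]
opening: 0.29
```

```bash
python3 -m inch '[[0.1,0,-0.05,0,20],[0,0,0,0,20]]' && python3 -m inch '[[0,0,-0.07,0,20],[0,0,0,0,20]]'; python3 chk2.py c10.png
```

```text
clock: 17.85
tool_pos: [0.6829, 0.0876, 0.2728]
eef_rot: [1.0, 0.003, 0.0, 0.0]
contact_force: [0.7, 0.0, -1.1]
opening: 0.291
clock: 18.05
tool_pos: [0.6829, 0.0876, 0.2726]
eef_rot: [1.0, 0.003, 0.001, -0.0]
contact_force: [-2.7, 0.9, 6.5]
opening: 0.293
[0.68290337 0.08763367 0.27265532] [-2.55456195  0.16773918  6.342872  ] -1.453331983868857
0.09 142 [0.693 0.058 0.087] [0.714 0.092 0.098] [0.729 0.115 0.1  ]
0.11 200 [0.693 0.056 0.1  ] [0.707 0.089 0.116] [0.728 0.115 0.12 ]
0.13 155 [0.692 0.062 0.12 ] [0.71  0.091 0.127] [0.734 0.114 0.14 ]
0.15 56 [0.686 0.085 0.141] [0.694 0.101 0.151] [0.695 0.115 0.16 ]
0.17 53 [0.688 0.058 0.16 ] [0.693 0.099 0.169] [0.695 0.114 0.179]
0.19 5 [0.693 0.059 0.181] [0.727 0.082 0.199] [0.728 0.096 0.2  ]
0.21 67 [0.687 0.051 0.201] [0.726 0.089 0.213] [0.729 0.105 0.22 ]
0.23 454 [0.686 0.043 0.22 ] [0.705 0.088 0.228] [0.727 0.132 0.24 ]
0.25 35 [0.687 0.073 0.24 ] [0.689 0.085 0.246] [0.69  0.097 0.253]
```

View pics/c10.png

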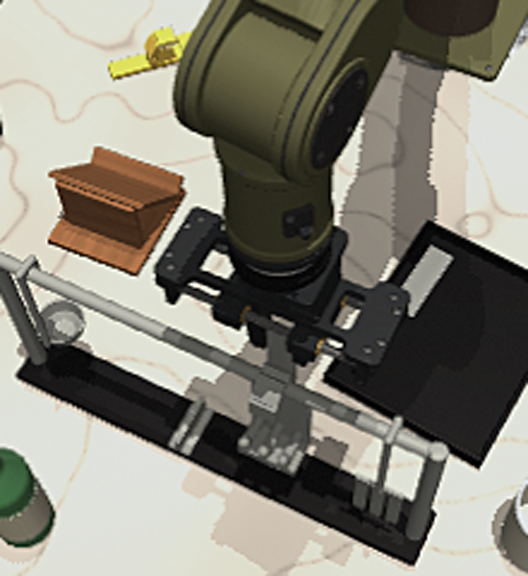

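```bash
python3 -m inch '[[0,-0.3,0,0,20],[0,-0.5,0,0,20],[0,-0.5,0,0,20],[0,-0.5,0,0,20],[0,-0.5,0,0,20]]' && python3 -m inch '[[0,-0.5,0,0,20],[0,-0.5,0,0,20],[0,-0.4,0,0,20],[0,-0.3,0,0,20],[0,0,0,0,20]]'; python3 chk2.py c11.png
python3 - <<'E'
from h import *
import pickle
s=pickle.load(open('s8.pkl','rb'));C=cloud(s)
m=(C[...,2]>.031)&(C[...,2]<.043)&(abs(C[...,0]-.703)<.035)&(abs(C[...,1]+.015)<.03)
Q=C[m];print('ptr',m.sum(),np.percentile(Q,[2,50,98],axis=0).round(4).tolist())
g=(C[...,2]>.235)&(C[...,2]<.25)&(abs(C[...,0]-.705)<.025)&(abs(C[...,1]+.015)<.03)
Q=C[g];print('crown',g.sum(),np.percentile(Q,[2,50,98],axis=0).round(4).tolist())
E
```

```text
clock: 18.6
tool_pos: [0.6828, 0.035, 0.2726]
eef_rot: [1.0, 0.005, 0.0, -0.004]
contact_force: [-3.4, 7.6, 8.5]
opening: 0.291
clock: 19.1
tool_pos: [0.6828, -0.0104, 0.2725]
eef_rot: [1.0, 0.004, 0.001, -0.002]
contact_force: [-2.9, 4.1, 7.6]
opening: 0.29
[ 0.68283627 -0.01043283  0.27254743] [-3.35427668  2.98570864  7.67326593] -1.313618779267466
0.09 137 [ 0.689 -0.038  0.089] [ 0.715 -0.004  0.098] [0.728 0.02  0.1  ]
0.11 201 [ 0.688 -0.038  0.1  ] [ 0.706 -0.007  0.112] [0.728 0.02  0.12 ]
0.13 184 [ 0.687 -0.036  0.12 ] [ 0.708 -0.006  0.127] [0.734 0.019 0.14 ]
0.15 72 [ 0.687 -0.019  0.141] [0.693 0.004 0.15 ] [0.695 0.019 0.16 ]
0.17 57 [ 0.687 -0.018  0.16 ] [0.692 0.001 0.17 ] [0.694 0.018 0.179]
0.19 6 [ 0.683 -0.02   0.18 ] [ 0.726 -0.011  0.199] [0.727 0.001 0.2  ]
0.21 80 [ 0.684 -0.052  0.2  ] [ 0.726 -0.007  0.215] [0.728 0.025 0.22 ]
0.23 430 [ 0.682 -0.055  0.22 ] [ 0.704 -0.009  0.228] [0.726 0.034 0.24 ]
0.25 33 [ 0.687 -0.023  0.24 ] [ 0.688 -0.011  0.245] [0.69  0.001 0.252]
ptr 26 [[0.7109, -0.0189, 0.0327], [0.7195, -0.0152, 0.037], [0.729, -0.0126, 0.0412]]
crown 59 [[0.6863, -0.0233, 0.2351], [0.6891, -0.0113, 0.238], [0.7093, 0.0011, 0.2485]]
```

```bash
python3 -m inch '[[0,-0.22,0,0,20],[0,0,0,0,20],[0,0,0.03,0,20],[0,0,0,0,20]]' && python3 -m inch '[[0,0,0,0,45],[0,0,0,0,45],[0,0,0,0,45],[0,0,0,0,45],[0,0,0.3,0,45]]' && python3 -m inch '[[0,0,1,0,45],[0,0,1,0,45],[0,0,1,0,45],[0,0,1,0,45],[-0.5,0,1,0,45]]'&& python3 -m inch '[[-1,0,0,0,45],[-1,0,0,0,45],[-1,0,0,0,45],[-1,0,0,0,45],[-1,0,0,0,45]]'&& python3 -m inch '[[-0.8,0,0,0,45],[0,0,0,0,45],[0,0,0,0,45],[0,0,0,0,45],[0,0,0,0,45]]'
python3 - <<'E'
from h import *
import pickle
s=snap('scene');C=cloud(s); save(s,'c12.png',(160,150,440,350),2.8)
for n,z0,z1,h in (('ptr',.031,.043,.02),('body',.09,.17,.05),('crown',.232,.25,.022),('tab',.25,.3,.03)):
  g=(C[...,2]>z0)&(C[...,2]<z1)&(abs(C[...,0]-.703)<.035)&(abs(C[...,1]+.015)<h)
  Q=C[g];print(n,g.sum(),np.percentile(Q,[1,50,99],axis=0).round(4).tolist())
E
```

```text
clock: 19.55
tool_pos: [0.6828, -0.0156, 0.2726]
eef_rot: [1.0, 0.004, 0.0, -0.002]
contact_force: [-2.3, 5.6, 5.0]
opening: 0.291
clock: 20.05
tool_pos: [0.682, -0.0181, 0.2783]
eef_rot: [1.0, 0.003, -0.001, 0.0]
contact_force: [-0.1, 0.6, 0.3]
opening: 0.511
clock: 20.55
tool_pos: [0.6708, -0.0179, 0.4054]
eef_rot: [1.0, 0.003, 0.001, 0.0]
contact_force: [-0.6, 0.0, -0.2]
opening: 0.513
clock: 21.05
tool_pos: [0.5442, -0.0182, 0.4049]
eef_rot: [1.0, 0.003, 0.0, 0.0]
contact_force: [0.3, -0.1, 0.4]
opening: 0.511
clock: 21.55
tool_pos: [0.5261, -0.0178, 0.4041]
eef_rot: [1.0, 0.003, 0.0, 0.0]
contact_force: [0.2, 0.2, -1.2]
opening: 0.511
ptr 27 [[0.709, -0.0184, 0.0326], [0.7189, -0.015, 0.0382], [0.7294, -0.0124, 0.0411]]
body 613 [[0.6872, -0.0409, 0.0911], [0.7036, -0.0107, 0.1189], [0.7312, 0.0138, 0.1682]]
crown 137 [[0.684, -0.0285, 0.232], [0.6945, -0.0158, 0.2347], [0.7135, -0.0036, 0.2497]]
tab 154 [[0.6802, -0.0292, 0.2512], [0.6874, -0.0151, 0.2754], [0.6897, -0.0033, 0.2897]]
```

View pics/c12.png

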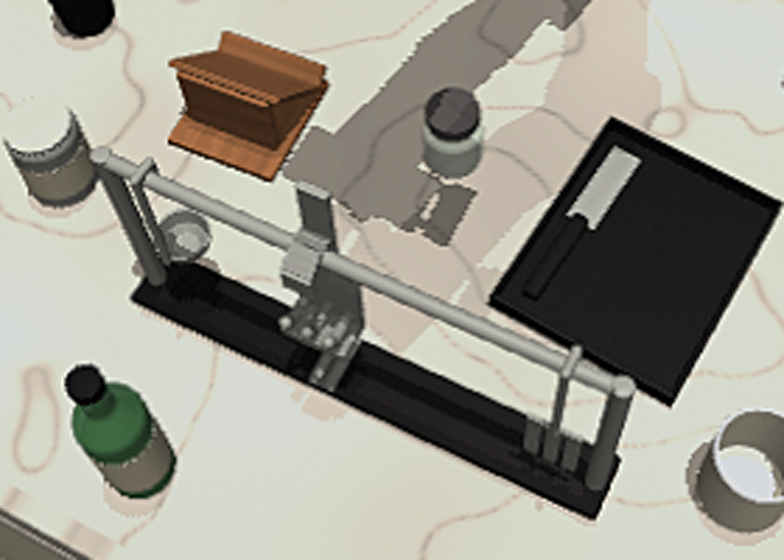

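Hung at y about -0.015, over the pointer (-0.0155), with everything else in place. I'm handing it in.

```bash
python3 -c "
from plant import r; print(r.finish_job())"
```

```text
the job is handed in; nothing more can be done
None
```

The hanger is hanging on the rail, centred over the pointer, and the job was handed in at about 21.6 s with the gripper open and clear of everything.

- **Stand:** I lifted the hanger by its top from the tray, let it swing to hang vertically, and leaned it on the stand. With the hand off it, the depth picture showed it flat on the panel, foot in the lip corner and hook facing up.
- **Rail:** I took it again by the top tab, turned it 180°, and hooked it over the rail about 100 mm to the +y side of the pointer. The press on the rail was about 6 N. It then slid along seated (6–8 N upward force at the readings) and I released it.
- **Last checks:** The hanger's centre is at y of about -15 mm (body -14 mm, tab -16 mm, crown -16 mm) and the pointer is at about -15.5 mm. That is well inside 10 mm. The forces I read stayed under about 12 N.
- **Other things:** In the last picture the spatula, jar, mug and can stand where they were. The bowl, cup and the orange and yellow look-alikes were outside that crop, so I did not check them again at the end.

No check failed. The only stray reading was a push of about 9 N while the foot was still in the tray during the first lift. It was gone once the hanger was clear.

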